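# Load the measuring pallet from the parts tray

### The arm

A 6-joint arm with a two-finger parallel gripper is mounted at the origin on a cart in front of the work surface, level with it; the furniture and walls round the work are solid. World frame = base frame: x ahead of the robot, y to its left, z up, the work surface at z = 0. Lengths are in mm, angles in rad, forces in N, time in s.
With the tool pointing down it reaches from about 350 to 975 mm from the base axis. Payload 7.1 kg.
Tool frame: the origin (TCP) lies midway between the tips of the shut fingers; the grasp point (between the pads) lies ctrl.grip_point_offset behind it (ctrl.grip_point_offset is the distance from the TCP to the grasp point, in mm); z points along the fingers, y is the line along which they close (so a half turn about z gives the same grasp; the last joint's range is limited). The gripper opens to 88 mm and grips with 3 to 60 N. Pads are 20 mm wide; open, the fingers measure 115 mm over their backs; the gripper's body (75 mm by 178 mm) begins 61 mm behind the grasp point.
Start: joints at [1.259, 0.423, 1.63, -0, 1.089, -0.019], TCP at [180.365, 598.392, 199.375] pointing down, gripper open.
Joint ranges: [-3, 3], [-0.9, 2.11], [0.09, 2.58], [-1.31, 4.45], [0.11, 2.69], [-2.54, 2.54]. Speed limits (rad/s): [2.39, 2.39, 3.01, 3.14, 3.14, 3.14].

### API

Orientations are given as a rotation vector (axis times angle).
In Python, from workcell import ctrl gives the robot as it stands.
- The arm moves only by the tool apply_moves, never from a script. Its argument "targets" is a list of rows, each an object of numbers: "tx", "ty", "tz": the shift along the world's x, y, z in m; "spin": the turn about the world's z in degrees. In form: [{"tx": .., "ty": .., "tz": .., "spin": ..}, ...]. A call has exactly 8 rows; each row is the pose to reach, as a shift and turn from the pose commanded when the call began; what a row does not reach only later rows make up. A row lasts 1/10 s, in which the tool goes at most 50 mm and 8.59 degrees, less where a joint would pass 70% of its speed; a pose out of reach is approached as far as the arm can. A call with a gripper value outside its range is refused whole. "gripper" is the closure, from -1 (fully open) to 1 (shut), set as the call begins (left out, the last holds). The fingers move at their own pace and stop on an object; the grip force is fixed at half the most. Time passes only in rows, so rows that repeat a pose let the fingers close, or fill a call up. It gives the time, the measured TCP pose, the force, the opening and the grip force at its end, in the units of the state.
- ctrl.get_obs(): the state, without advancing time (a new reading comes with each control period).
- ctrl.get_image(name): name is "side" or "top" or "wrist"; returns the picture (384x512x3 uint8, red, green, blue); there is no depth.
- ctrl.get_calibration(name): a dict with "fov_y" (degrees; the focal length in pixels is half the picture's height over the tangent of half this angle, whatever the lens; pixels are square), "cx", "cy" (the principal point, pixels), "rvec" (rotation vector, rad) and "tvec" (3), from world to camera coordinates, as OpenCV has them. Camera axes: x right, y down, z forward; pixel columns grow to the right and rows downward; lengths in mm; the calibration is good to about 2 mm. A picture is of the moment at which its call begins: read the wrist's pose just before it. get_calibration takes no time and is no camera call; for the wrist camera it gives the pose at the moment of the call.
- ctrl.close_job(): hands the job in; it is judged then, once.
Trained networks look in the newest picture that a camera, given by its name, has taken for a name from the list of things; names that differ only in an ending like _2 or _b are one class to them, and where a whole thing is asked for, a point or a joint stands for the part that bears it (a point fixed in the world has none). Each returns a list of dicts, best first, with "score" (0 to 1); they miss things now and then, are a little off and sometimes report something else, mostly with a low value. They report only what shows in the picture. A call takes as long as a camera call.
- ctrl.outline_of(name, camera): "pixels" (384x512 bool, what is visible of it) and "box" ([left, top, right, bottom] in pixels, round what is visible of it).
- ctrl.pinpoint(name, camera): "uv" ([column, row] in pixels: a listed point, or the origin of a listed thing).
The state is a dict: "t": time; "qpos": joint angles; "qvel": joint speeds; "joint_torque": joint torques, N m; "ee_pos": TCP position; "orientation": TCP orientation; "ft_force": force on the tool from outside, world axes, zero at the start; "moment": the same for the moment, N m; "width": finger opening in mm; "grasp_force": force on a finger pad.
Only numpy, scipy, OpenCV 4.12 (cv2) and the standard library are available. Lean on these libraries where they do the work, as an engineer would, in place of code of your own. Each camera call takes 0.05 s, during which the arm holds its last target. There are 200 camera calls.

### The job

Load the measuring pallet from the grey parts tray: lay the stepped shaft along the groove of the steel V-block, and set the flange, the plain ring and the bush flat in the round recesses, the flange in the large one, the ring in the medium one and the bush in the small one, the same side up as they lie now. The gear is not part of this run: leave it lying in the tray.

Things in the scene. Friction and masses are not known exactly. Their poses are not given: they have to be found in the camera images.
- step_shaft: Stepped steel shaft, 75 mm long, largest diameter 18 mm, 90 g, lying in the parts tray along its own y axis. Origin: on its underside as it lies, half way along. The shaft takes 18 mm of height along its whole length for gripping.
- shaft_middle (a point): Middle of the stepped shaft: on its axis, half way along, 9 mm above the origin of the shaft as it lies. Its y axis runs along the shaft.
- flange: Turned steel flange, a disc of 56 mm diameter with a round hub on top, 20 mm high overall, 110 g; grip it over the 56 mm disc. Origin: centre of its underside, z up.
- ring_gauge: Plain steel ring (setting ring), 43 mm outer diameter, 14 mm high, 120 g. Origin: centre of its underside, z up.
- bush: Turned brass bush with a collar at its foot, 25 mm diameter at the collar, 17 mm high, 30 g; grip it over the 25 mm. Origin: centre of its underside, z up.
- gear: Small steel spur gear, 33 mm diameter, 12 mm high, lying loose in the middle of the parts tray; it stays there. Tray: grey, 160x260 mm, fixed, floor 2 mm and rim 24 mm above the desk; the four parts lie round the gear two by two, 68 mm apart across the tray and 130 mm along it, 39 mm from its long and 58 mm from its short walls (all +-3). Origin: centre of its underside, z up.
- nest_large: Nest for the flange: grey plastic block 84x84x18 mm with a dark-lined round recess of 68 mm diameter, 4 mm deep, screwed on the pallet (aluminium plate, top 16 mm above the desk). Origin: centre of its underside, z up; recess floor at z = 14 mm, rim at z = 18 mm (34 mm above the desk). Fixed. The four nests stand two by two, 104 mm apart along x and 100 mm along y, in any order.
- nest_medium: Nest for the ring: grey plastic block 84x84x18 mm with a dark-lined round recess of 56 mm diameter, 4 mm deep, screwed on the pallet (aluminium plate, top 16 mm above the desk). Origin: centre of its underside, z up; recess floor at z = 14 mm, rim at z = 18 mm (34 mm above the desk). Fixed. The four nests stand two by two, 104 mm apart along x and 100 mm along y, in any order.
- nest_small: Nest for the bush: grey plastic block 84x84x18 mm with a dark-lined round recess of 38 mm diameter, 4 mm deep, screwed on the pallet (aluminium plate, top 16 mm above the desk). Origin: centre of its underside, z up; recess floor at z = 14 mm, rim at z = 18 mm (34 mm above the desk). Fixed. The four nests stand two by two, 104 mm apart along x and 100 mm along y, in any order.
- v_block: Steel V-block for the shaft, 56 mm wide (x), 28 mm long (y), on an 84x84x6 mm foot plate screwed to the pallet. The groove runs along its y axis: 120 degree V, 6 mm deep, 21 mm wide at the top. Origin: centre of the foot plate's underside (16 mm above the desk), z up; the V-block's top is at z = 26 mm, and the axis of a shaft at rest in the groove at z = 30.4 mm (46 mm above the desk). Fixed.

How it is judged:
By the outcome, as a careful person would: the job done as asked, in the order asked, and still so for the second after the job is handed in, with the robot touching nothing.
It also fails if it takes over 93 s, if anything falls off the work surface, if the arm or the gripper's body presses on something with over 40 N, if the wrist force passes 120 N, or if a joint passes its speed limit or range.

## Working session

There is one attempt and no reset: what is moved stays moved. The work goes in short steps, Python scripts to look and compute and a tool call to move; the robot and the scene stay as the last step left them, time stands still between calls to the robot, and variables do not carry over. Pictures are saved under pics/ and viewed, at most 14 in all, crops included, and the job is handed in when it is done.

Besides the shell and the picture viewer there is one more tool, called after "Emit:" as name([rows], argument=value, ...), one row to a line, values as JSON. apply_moves: Moves the arm, as the interface text tells. Its arguments: {"type":"object","properties":{"targets":{"type":"array"},"gripper":{"type":"number"}},"required":["targets"]}

```bash
ls; mkdir -p pics; cat > h.py <<'E'
import numpy as np, cv2
from workcell import ctrl
def cam(n):
    c=ctrl.get_calibration(n); f=192/np.tan(np.radians(c["fov_y"])/2)
    K=np.array([[f,0,c["cx"]],[0,f,c["cy"]],[0,0,1.]])
    R=cv2.Rodrigues(np.array(c["rvec"],float))[0]; return K,R,np.array(c["tvec"],float).ravel()
def ray(C,uv):
    K,R,t=C; d=R.T@np.linalg.solve(K,[uv[0],uv[1],1.]); return -R.T@t,d
def atz(C,uv,z):
    o,d=ray(C,uv); return o+d*(z-o[2])/d[2]
def tri(L):
    A=np.zeros((3,3));b=np.zeros(3);P=[]
    for C,uv in L:
        o,d=ray(C,uv);d=d/np.linalg.norm(d);M=np.eye(3)-np.outer(d,d);A+=M;b+=M@o
    x=np.linalg.solve(A,b)
    r=[]
    for C,uv in L:
        o,d=ray(C,uv);d=d/np.linalg.norm(d);r.append(np.linalg.norm((np.eye(3)-np.outer(d,d))@(x-o)))
    return x,max(r)
def save(n,fn):
    im=ctrl.get_image(n); cv2.imwrite("pics/"+fn,im[:,:,::-1]); return im
E
python3 - <<'E'
from h import *
np.set_printoptions(precision=1,suppress=True)
print(ctrl.grip_point_offset, ctrl.get_obs())
ims=[]
for n in ["top","side","wrist"]:
    ims.append(save(n,n+"0.png")); C=cam(n); print(n,-C[1].T@C[2],C[1][2],C[0][0,0])
cv2.imwrite("pics/all.png",cv2.resize(np.vstack([np.hstack(ims[:2]),np.hstack([ims[2],ims[2]*0])])[:,:,::-1],(800,600)))
N=["step_shaft","shaft_middle","flange","ring_gauge","bush","gear","nest_large","nest_medium","nest_small","v_block"]
CC={n:cam(n) for n in("top","side","wrist")}
for n in N:
    L=[]
    for c in CC:
        r=ctrl.pinpoint(n,c)
        print(n,c,[(np.round(q["uv"],1),round(q["score"],2)) for q in r[:2]])
        if r and r[0]["score"]>.4: L.append((CC[c],r[0]["uv"]))
    if len(L)>1: print("   tri",*tri(L))
E
```

```text
pics
18.700000000000003 {'t': 0.0, 'qpos': array([ 1.3,  0.4,  1.6, -0. ,  1.1, -0. ]), 'qvel': array([-0.,  0., -0.,  0.,  0.,  0.]), 'joint_torque': array([ -0. , -54.5, -27.4,   0.1,   0. ,  -0. ]), 'ee_pos': array([180.2, 597.9, 198.6]), 'orientation': array([-0.5, -3.1,  0. ]), 'ft_force': array([0.3, 0.3, 0. ]), 'moment': array([-0.1,  0. , -0. ]), 'grasp_force': 0.0, 'width': 87.24140565869989}
top [ 415.4 -107.9  886.2] [ 0.1  0.  -1. ] 351.33976533136314
side [ 206.7 -737.4  511.2] [ 0.4  0.8 -0.5] 484.60664291908347
wrist [112.5 618.2 383.7] [ 0.2 -0.1 -1. ] 305.4775930657853
step_shaft top [(array([293.1, 166.7]), 0.59)]
step_shaft side [(array([310.6, 230.3]), 0.64)]
step_shaft wrist []
   tri [ 576.4 -189.7   11. ] 1.2646957647845722
shaft_middle top [(array([291.6, 162.7]), 0.51), (array([315.5, 167.5]), 0.45)]
shaft_middle side [(array([310.3, 230.7]), 0.94)]
shaft_middle wrist []
   tri [ 584.  -184.7    5. ] 2.7789403836832087
flange top [(array([320.8, 215.9]), 0.61)]
flange side []
flange wrist []
ring_gauge top [(array([317.1, 166.6]), 0.63)]
ring_gauge side [(arr
[... 443 characters left out ...]
25.3, 199.7]), 0.67), (array([181.9, 161.3]), 0.28)]
nest_large side [(array([217. , 190.5]), 0.62)]
nest_large wrist []
   tri [482.6 -19.6  20.4] 5.494861836389294
nest_medium top [(array([220.7, 156.8]), 0.95)]
nest_medium side [(array([266.1, 177.8]), 0.8)]
nest_medium wrist []
   tri [593.3  -3.8  10.5] 4.674729184216309
nest_small top [(array([181.9, 204.8]), 0.56), (array([223. , 202.8]), 0.47)]
nest_small side [(array([196.8, 166.9]), 0.67)]
nest_small wrist []
   tri [474.3  86.   18.2] 1.007639525766714
v_block top [(array([184.1, 161.1]), 0.91)]
v_block side [(array([239.9, 157.5]), 0.58), (array([266.1, 176.2]), 0.28)]
v_block wrist []
   tri [578.9  88.2  14.7] 5.668862422264019
```

View pics/all.png

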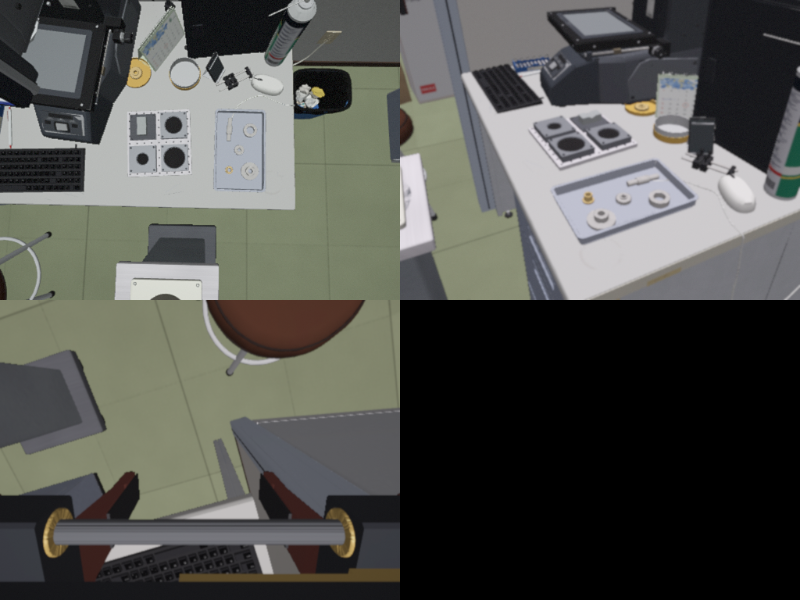

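The top view shows the nest pallet at about (160,143) and the tray at about (240,150), in half-scale pixels. The side view agrees. Next I'll bring the wrist camera over the nests.

Emit:
apply_moves([
  {"tx": 0.02, "ty": -0.036, "tz": 0, "spin": -5},
  {"tx": 0.043, "ty": -0.078, "tz": 0, "spin": -10},
  {"tx": 0.066, "ty": -0.12, "tz": 0, "spin": -15},
  {"tx": 0.089, "ty": -0.162, "tz": 0, "spin": -20},
  {"tx": 0.112, "ty": -0.204, "tz": 0, "spin": -25},
  {"tx": 0.135, "ty": -0.246, "tz": 0, "spin": -30},
  {"tx": 0.158, "ty": -0.288, "tz": 0, "spin": -35},
  {"tx": 0.181, "ty": -0.33, "tz": 0, "spin": -40},
])

```text
t: 2.45
ee_pos: [362.1, 266.8, 199.7]
orientation: [1.498, 2.761, 0.001]
ft_force: [0.9, 1.5, 0.7]
width: 88.1
grasp_force: 0.0
```

Emit:
apply_moves([
  {"tx": 0.021, "ty": -0.04, "tz": 0, "spin": -5},
  {"tx": 0.043, "ty": -0.08, "tz": 0, "spin": -10},
  {"tx": 0.065, "ty": -0.12, "tz": 0, "spin": -15},
  {"tx": 0.087, "ty": -0.16, "tz": 0, "spin": -20},
  {"tx": 0.11, "ty": -0.2, "tz": -0.01, "spin": -25},
  {"tx": 0.13, "ty": -0.24, "tz": -0.02, "spin": -30},
  {"tx": 0.15, "ty": -0.275, "tz": -0.03, "spin": -32},
  {"tx": 0.15, "ty": -0.275, "tz": -0.03, "spin": -32},
])

```text
t: 3.25
ee_pos: [513.0, -10.2, 168.5]
orientation: [2.203, 2.239, -0.001]
ft_force: [-0.7, 0.3, 0.8]
width: 87.8
grasp_force: 0.0
```

```bash
cat > scan.py <<'E'
import sys,pickle
from h import *
np.set_printoptions(precision=1,suppress=True)
tag=sys.argv[1]; names=sys.argv[2:]
o=ctrl.get_obs(); print(o["t"],o["ee_pos"],o["qpos"],o["width"])
Ry=cv2.Rodrigues(np.array(o["orientation"]))[0]; print("yang",np.degrees(np.arctan2(Ry[1,1],Ry[0,1])),"tilt",Ry[:,2])
save("wrist",tag+".png"); C=cam("wrist"); D={"C":C}; print("cam",-C[1].T@C[2],C[1][2])
for n in names:
    p=ctrl.pinpoint(n,"wrist"); q=ctrl.outline_of(n,"wrist")
    D[n]=(p,q)
    print(n,[(np.round(a["uv"],1),round(a["score"],2),atz(C,a["uv"],16 if "n"==n[0] or "v"==n[0] else 2)[:2]) for a in p[:2]],[(np.round(a["box"]),round(a["score"],2)) for a in q[:2]])
pickle.dump(D,open(tag+".pkl","wb"))
E
python3 scan.py n1 nest_large nest_medium nest_small v_block
```

```text
3.25 [513.  -10.2 168.5] [-0.   0.3  1.9 -0.   0.9 -0.1] 87.75082654133844
yang 0.9311746562366824 tilt [ 0. -0. -1.]
cam [509.7  61.  353.7] [ 0.  -0.3 -1. ]
nest_large [(array([226.5, 177.2]), 0.66, array([479.6, -11.5]))] [(array([186., 142., 266., 221.]), 0.56)]
nest_medium [(array([316.8, 175.5]), 0.94, array([581.4,  -7.7])), (array([303.3, 306.8]), 0.66, array([ 576.4, -177.8]))] [(array([277., 136., 364., 217.]), 0.59)]
nest_small [(array([218.5,  85.7]), 0.74, array([471.7,  86.2])), (array([298.7, 349.2]), 0.61, array([ 574.1, -242.4]))] [(array([171.,  37., 263., 129.]), 0.67)]
v_block [(array([318. ,  81.6]), 0.96, array([575.6,  92.2]))] [(array([277.,  36., 362., 126.]), 0.68)]
```

View pics/n1.png

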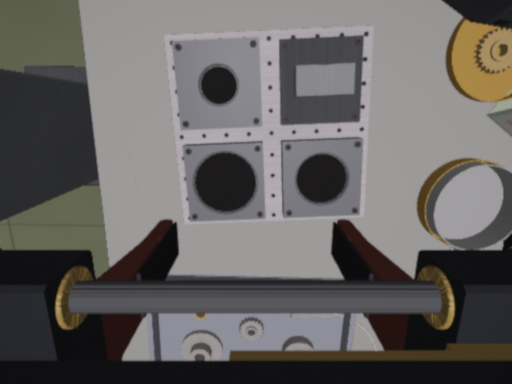

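The wrist view shows the four nests, almost square to the axes: small (219,85), V-block (325,80), large (226,182), medium (322,179). On to the tray.

Emit:
apply_moves([
  {"tx": 0, "ty": -0.04, "tz": 0, "spin": 0},
  {"tx": 0, "ty": -0.08, "tz": 0, "spin": 0},
  {"tx": 0, "ty": -0.12, "tz": 0, "spin": 0},
  {"tx": 0, "ty": -0.165, "tz": 0, "spin": 0},
  {"tx": 0, "ty": -0.21, "tz": 0, "spin": 0},
  {"tx": 0, "ty": -0.25, "tz": 0, "spin": 0},
  {"tx": 0, "ty": -0.275, "tz": -0.01, "spin": 0},
  {"tx": 0, "ty": -0.275, "tz": -0.01, "spin": 0},
])

```text
t: 4.5
ee_pos: [511.0, -283.8, 158.6]
orientation: [-2.2, -2.242, 0.001]
ft_force: [-0.0, 0.8, -0.2]
width: 87.7
grasp_force: 0.0
```

```bash
python3 scan.py t1 step_shaft shaft_middle flange ring_gauge bush gear
cat > nests.py <<'E'
from h import *
import pickle
np.set_printoptions(precision=1,suppress=True)
g={n:cv2.imread(f"pics/{f}.png",0) for n,f in [("top","top0"),("side","side0"),("wrist","n1")]}
C={"top":cam("top"),"side":cam("side"),"wrist":pickle.load(open("n1.pkl","rb"))["C"]}
def blob(im,uv,r,th=60):
    m=(im<th).astype(np.uint8); n,l,s,c=cv2.connectedComponentsWithStats(m)
    ok=[i for i in range(1,n) if np.hypot(*(c[i]-uv))<r and s[i,4]>40]
    i=max(ok,key=lambda i:s[i,4]) if ok else None
    if i is None: return None
    pts=np.argwhere(l==i)[:,::-1].astype(np.float32); return cv2.convexHull(pts),s[i]
for n,z in [("nest_small",(473,86)),("nest_large",(481,-13)),("nest_medium",(582,-9))]:
    L=[]
    for c in C:
        K,R,t=C[c]; p=K@(R@np.array([*z,34.])+t); b=blob(g[c],p[:2]/p[2],14)
        if b is None: print(n,c,"none",p[:2]/p[2]); continue
        M=cv2.moments(b[0]); uv=(M["m10"]/M["m00"],M["m01"]/M["m00"])
        L.append((C[c],uv)); print(n,c,np.array(uv),b[1],atz(C[c],uv,34)[:2])
    if len(L)>1: print("  tri",*tri(L))
E
python3 nests.py
```

```text
4.5 [ 511.  -283.8  158.6] [-0.5  0.4  1.8 -0.   1.  -0.5] 87.66945089433536
yang 1.0854688136550583 tilt [-0. -0. -1.]
cam [ 508.7 -212.7  343.9] [ 0.  -0.3 -1. ]
step_shaft [(array([318.3,  88.1]), 0.74, array([ 576. , -187.3]))] [(array([282.,  75., 359.,  97.]), 0.6)]
shaft_middle [(array([319.6,  86.4]), 0.62, array([ 577.3, -185.6]))] [(array([286.,  77., 360.,  98.]), 0.74)]
flange [(array([197.7, 144.8]), 0.62, array([ 446.4, -249.8]))] [(array([173., 122., 222., 172.]), 0.97)]
ring_gauge [(array([312.6, 151.1]), 0.92, array([ 574.6, -254.2]))] [(array([293., 135., 338., 176.]), 0.85)]
bush [(array([193. ,  87.1]), 0.66, array([ 443., -189.]))] [(array([283.,  78., 356.,  96.]), 0.68), (array([181.,  74., 209., 100.]), 0.56)]
gear [(array([258. , 120.4]), 0.71, array([ 512.8, -222. ]))] [(array([246., 103., 274., 136.]), 0.96)]
nest_small top [182.  202.9] [176 197  13  13 143] [476.9  82.8]
nest_small side [197.1 161.1] [190 159  15   5  60] [475.3  81.2]
nest_small wrist [218.3  84.9] [ 201   67   35   37 1011] [473.5  85.6]
  tri [475.5  84.2  32.7] 2.5859614381855915
nest_large top [222.7 201.5] [210 189  26  26 524] [482.2 -16.6]
nest_large side [218.5 184.3] [203 177  32  16 394] [480.3 -19.5]
nest_large wrist [224.9 181.8] [ 195  153   61   59 2785] [479.5 -12.8]
  tri [481.2 -15.   30.9] 2.467758728984641
nest_medium top [221.6 159.6] [212 150  20  20 324] [585.9 -10.7]
nest_medium side [266.5 170.5] [255 166  24  10 202] [583.6 -13.5]
nest_medium wrist [321.2 178. ] [ 297  154   50   49 1879] [582.5  -6.6]
  tri [585.4  -8.9  30.3] 2.4107245318954083
```

View pics/t1.png

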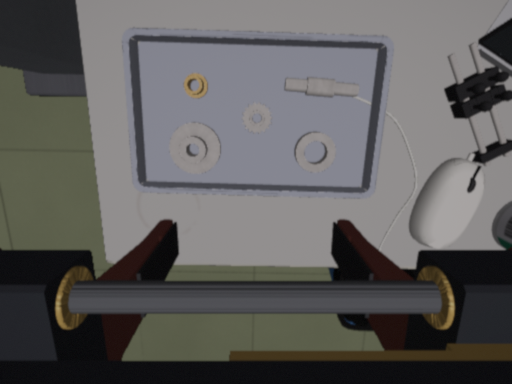

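The tray view shows bush (195,86), shaft (321,87), gear (257,118), flange (195,147) and ring (316,153). Next, centroids and the shaft's angle from the outlines.

```bash
cat > parts.py <<'E'
import sys,pickle
from h import *
np.set_printoptions(precision=1,suppress=True)
def meas(tag,n,z):
    D=pickle.load(open(tag+".pkl","rb"));C=D["C"]
    for q in D[n][1][:2]:
        m=np.argwhere(q["pixels"])[:,::-1]
        P=np.array([atz(C,p,z)[:2] for p in m]).astype(np.float32)
        h=cv2.convexHull(P); M=cv2.moments(h); c,wh,a=cv2.minAreaRect(P)
        w=np.linalg.eigh(np.cov(P.T))[1][:,1]
        print(tag,n,round(q["score"],2),"hullc",M["m10"]/M["m00"],M["m01"]/M["m00"],"rect",np.array(c),np.array(wh),a,"pca",np.degrees(np.arctan2(w[1],w[0])))
if __name__=="__main__":
    for tag in sys.argv[1:]:
        for n,z in [("step_shaft",11),("flange",7),("ring_gauge",11),("bush",8)]:
            try: meas(tag,n,z)
            except KeyError: pass
E
python3 parts.py t1
```

```text
t1 step_shaft 0.6 hullc 576.3710298608263 -186.98396838662188 rect [ 577.1 -187. ] [17.7 75.2] 86.31979370117188 pca 176.88057901028145
t1 flange 0.97 hullc 444.3240067420616 -253.27776189690977 rect [ 444.2 -253.4] [57.4 54.7] 1.1788713932037354 pca -161.29233963052417
t1 ring_gauge 0.85 hullc 575.0132217356362 -254.0594583642269 rect [ 574.7 -254. ] [43.  44.7] 65.60663604736328 pca 152.45491017870432
t1 bush 0.68 hullc 577.4647998852126 -187.0615129251761 rect [ 578.  -186.9] [17.8 77.3] 86.46041107177734 pca 176.26160295357482
t1 bush 0.56 hullc 446.75908822744054 -187.7562397031655 rect [ 446.6 -187.6] [25.2 24.5] 43.687644958496094 pca 179.9824908979966
```

Emit:
apply_moves([
  {"tx": 0.012, "ty": 0.016, "tz": 0, "spin": -8},
  {"tx": 0.024, "ty": 0.032, "tz": 0, "spin": -16},
  {"tx": 0.036, "ty": 0.048, "tz": 0, "spin": -24},
  {"tx": 0.045, "ty": 0.064, "tz": 0, "spin": -32},
  {"tx": 0.055, "ty": 0.08, "tz": 0, "spin": -40},
  {"tx": 0.066, "ty": 0.095, "tz": -0.01, "spin": -48},
  {"tx": 0.066, "ty": 0.095, "tz": -0.02, "spin": -56},
  {"tx": 0.066, "ty": 0.095, "tz": -0.03, "spin": -64},
], gripper=0.05)

```text
t: 5.95
ee_pos: [577.8, -186.0, 129.1]
orientation: [3.055, 0.732, 0.0]
ft_force: [0.6, -0.8, -0.2]
width: 41.6
grasp_force: 0.0
```

Emit:
apply_moves([
  {"tx": 0, "ty": 0, "tz": 0, "spin": -8},
  {"tx": 0, "ty": 0, "tz": 0, "spin": -16},
  {"tx": 0, "ty": 0, "tz": 0, "spin": -24},
  {"tx": 0, "ty": 0, "tz": 0, "spin": -30.5},
  {"tx": 0, "ty": 0, "tz": 0, "spin": -30.5},
  {"tx": 0, "ty": 0, "tz": 0, "spin": -30.5},
  {"tx": 0, "ty": 0, "tz": 0, "spin": -30.5},
  {"tx": 0, "ty": 0, "tz": 0, "spin": -30.5},
])

```text
t: 6.75
ee_pos: [577.3, -186.6, 129.4]
orientation: [-3.14, 0.088, 0.0]
ft_force: [-0.2, -0.3, 0.8]
width: 41.4
grasp_force: 0.0
```

```bash
python3 scan.py t2 step_shaft shaft_middle ring_gauge; python3 parts.py t2; python3 - <<'E'
from h import *
import pickle
A=pickle.load(open("t1.pkl","rb"));B=pickle.load(open("t2.pkl","rb"))
for n in ["step_shaft","ring_gauge"]:
    try:
        f=lambda D:[(D["C"],np.argwhere(D[n][1][0]["pixels"]).mean(0)[::-1])]
        print(n,tri(f(A)+f(B)))
    except Exception as e: print(e)
E
```

```text
6.75 [ 577.3 -186.6  129.4] [-0.3  0.5  1.7  0.   0.9  1.3] 41.370389349446405
yang -93.19818878422966 tilt [-0.  0. -1.]
cam [ 645.9 -190.7  314.3] [-0.3  0.  -1. ]
step_shaft [(array([257.3, 178.9]), 0.93, array([ 578.1, -190. ]))] [(array([246., 143., 267., 218.]), 0.68)]
shaft_middle [] [(array([247., 144., 268., 221.]), 0.79)]
ring_gauge [(array([321.3, 178.1]), 0.55, array([ 575.2, -256.7]))] [(array([303., 159., 346., 202.]), 0.96)]
t2 step_shaft 0.68 hullc 576.145555297399 -188.75659464570109 rect [ 576.2 -189. ] [17.3 76.2] 86.5323715209961 pca 176.17302995876938
t2 ring_gauge 0.96 hullc 575.3954359032604 -255.8010422624275 rect [ 575.3 -256.1] [46.4 43.9] 43.403778076171875 pca -136.98074932542693
step_shaft (array([ 576.94763037, -187.83589743,   10.02421743]), np.float64(0.8727509029218807))
ring_gauge (array([ 575.49876263, -254.92699794,   10.36786114]), np.float64(1.0909946436346))
```

View pics/t2.png

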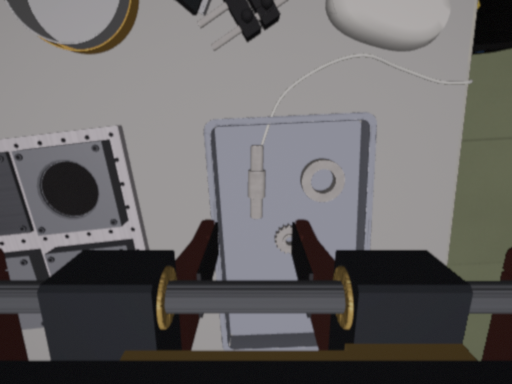

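The second view shows the shaft midway between the fingers, around (257,182), at the right height (axis about z = 10 mm). Descending and closing.

Emit:
apply_moves([
  {"tx": 0, "ty": -0.001, "tz": -0.03, "spin": 0},
  {"tx": 0, "ty": -0.001, "tz": -0.065, "spin": 0},
  {"tx": 0, "ty": -0.001, "tz": -0.09, "spin": 0},
  {"tx": 0, "ty": -0.001, "tz": -0.108, "spin": 0},
  {"tx": 0, "ty": -0.001, "tz": -0.118, "spin": 0},
  {"tx": 0, "ty": -0.001, "tz": -0.1245, "spin": 0},
  {"tx": 0, "ty": -0.001, "tz": -0.1245, "spin": 0},
  {"tx": 0, "ty": -0.001, "tz": -0.1245, "spin": 0},
])

```text
t: 7.9
ee_pos: [578.0, -187.8, 5.6]
orientation: [3.14, -0.09, 0.002]
ft_force: [-0.8, -0.1, -0.1]
width: 41.9
grasp_force: 0.0
```

Emit:
apply_moves([
  {"tx": 0, "ty": 0, "tz": 0, "spin": 0},
  {"tx": 0, "ty": 0, "tz": 0, "spin": 0},
  {"tx": 0, "ty": 0, "tz": 0, "spin": 0},
  {"tx": 0, "ty": 0, "tz": 0, "spin": 0},
  {"tx": 0, "ty": 0, "tz": 0, "spin": 0},
  {"tx": 0, "ty": 0, "tz": 0, "spin": 0},
  {"tx": 0, "ty": 0, "tz": 0, "spin": 0},
  {"tx": 0, "ty": 0, "tz": 0, "spin": 0},
], gripper=1)

```text
t: 8.7
ee_pos: [577.3, -187.6, 4.8]
orientation: [-3.14, 0.09, 0.0]
ft_force: [-0.1, -0.4, 0.2]
width: 0.5
grasp_force: 0.0
```

```bash
python3 scan.py t3 step_shaft shaft_middle
```

```text
8.7 [ 577.3 -187.6    4.8] [-0.3  0.7  1.8  0.   0.7  1.3] 0.45711399170547884
yang -93.27808962872903 tilt [-0.  0. -1.]
cam [ 645.9 -191.7  189.8] [-0.3  0.  -1. ]
step_shaft [(array([257. , 219.9]), 0.65, array([ 577.9, -189.6]))] [(array([240., 165., 273., 220.]), 0.82), (array([  0., 155.,  45., 280.]), 0.36)]
shaft_middle [(array([258.3, 225.5]), 0.57, array([ 573.9, -190.2]))] [(array([241., 163., 274., 222.]), 0.56)]
```

View pics/t3.png

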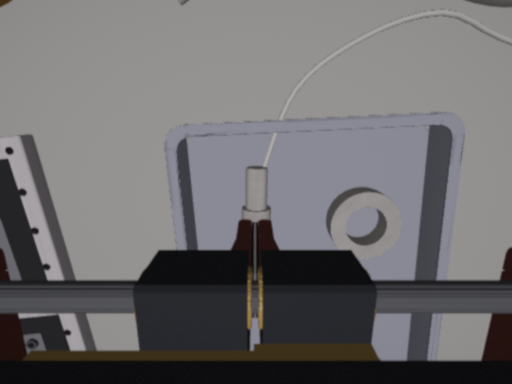

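```bash
python3 - <<'E'
from h import *
np.set_printoptions(precision=1,suppress=True)
C=cam("wrist");K,R,t=C
o=ctrl.get_obs(); print(o["ee_pos"],o["width"],o["grasp_force"],o["ft_force"])
for P in [o["ee_pos"],o["ee_pos"]+[0,0,16],o["ee_pos"]+[0,0,35],[577,-188,11],[614,-190,11],[614,-190,20],[587,-188,20]]:
    p=K@(R@np.array(P)+t);print(np.array(P),p[:2]/p[2])
save("side","s3.png"); im=cv2.imread("pics/s3.png")
Cs=cam("side");p=Cs[0]@(Cs[1]@np.array([560,-190,30.])+Cs[2]);u,v=(p[:2]/p[2]).astype(int);print(u,v)
a=cv2.resize(im[v-70:v+50,u-80:u+80],None,fx=4,fy=4,interpolation=cv2.INTER_CUBIC); cv2.imwrite("pics/s3c.png",a)
E
```

```text
[ 577.4 -187.6    4.9] 0.5268703838495289 0.0 [ 0.4 -0.5 -0.5]
[ 577.4 -187.6    4.9] [254.  222.3]
[ 577.4 -187.6   20.9] [253.9 231.8]
[ 577.4 -187.6   39.9] [253.9 245.3]
[ 577 -188   11] [254.6 226.3]
[ 614 -190   11] [254.5 167.6]
[ 614 -190   20] [254.5 170.4]
[ 587 -188   20] [253.7 215.9]
302 224
```

View pics/s3c.png

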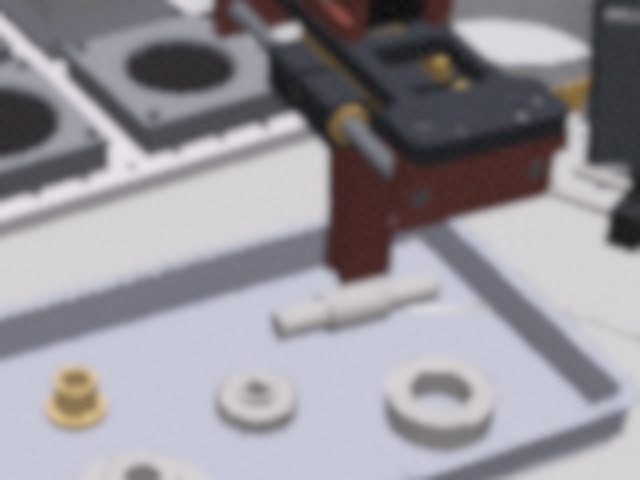

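The side view shows the shut fingertips at about (362,275) in the crop, on top of the shaft or behind it, so the shaft isn't gripped. I'll check which.

```bash
python3 - <<'E'
from h import *
np.set_printoptions(precision=1,suppress=True)
K,R,t=cam("side")
for P in [[577,-188,5],[577,-188,20],[577,-188,11],[577,-188,24],[614,-190,11],[540,-186,11]]:
    p=K@(R@np.array(P,float)+t);u=p[:2]/p[2];print(P,u,(u-[222,154])*4)
B=ctrl.outline_of("step_shaft","side");print([(b["box"],b["score"]) for b in B[:2]])
E
```

```text
[577, -188, 5] [309.4 232.6] [349.6 314.3]
[577, -188, 20] [309.9 225.5] [351.8 286.1]
[577, -188, 11] [309.6 229.8] [350.5 303.1]
[577, -188, 24] [310.1 223.6] [352.4 278.5]
[614, -190, 11] [328.6 224.7] [426.5 282.7]
[540, -186, 11] [290. 235.] [272.2 324.1]
[([289.0, 222.7, 330.9, 238.1], 0.71), ([277.8, 246.6, 298.0, 264.2], 0.28)]
```

The fingertips stand at about z = 23 with the TCP reading 5, so the real tips sit about 18 mm behind the stated TCP. I'll reopen, go deeper, and watch the force.

Emit:
apply_moves([
  {"tx": 0, "ty": 0, "tz": 0, "spin": 0},
  {"tx": 0, "ty": 0, "tz": 0, "spin": 0},
  {"tx": 0, "ty": 0, "tz": 0, "spin": 0},
  {"tx": 0, "ty": 0, "tz": 0, "spin": 0},
  {"tx": 0, "ty": 0, "tz": -0.003, "spin": 0},
  {"tx": 0, "ty": 0, "tz": -0.006, "spin": 0},
  {"tx": 0, "ty": 0, "tz": -0.009, "spin": 0},
  {"tx": 0, "ty": 0, "tz": -0.012, "spin": 0},
], gripper=0.05)

```text
t: 9.85
ee_pos: [577.2, -187.6, -7.5]
orientation: [-3.14, 0.09, 0.0]
ft_force: [-0.3, 0.2, -0.2]
width: 41.8
grasp_force: 0.0
```

Emit:
apply_moves([
  {"tx": 0, "ty": 0, "tz": -0.002, "spin": 0},
  {"tx": 0, "ty": 0, "tz": -0.004, "spin": 0},
  {"tx": 0, "ty": 0, "tz": -0.004, "spin": 0},
  {"tx": 0, "ty": 0, "tz": -0.004, "spin": 0},
  {"tx": 0, "ty": 0, "tz": -0.004, "spin": 0},
  {"tx": 0, "ty": 0, "tz": -0.004, "spin": 0},
  {"tx": 0, "ty": 0, "tz": -0.004, "spin": 0},
  {"tx": 0, "ty": 0, "tz": -0.004, "spin": 0},
], gripper=1)

```text
t: 10.65
ee_pos: [577.4, -187.6, -11.1]
orientation: [-3.14, 0.09, -0.0]
ft_force: [0.3, -0.2, -1.2]
width: 16.6
grasp_force: 29.9
```

Gripped: 30 N at a width of 16.6 mm. Lifting and turning towards the V-block, with a look on the way.

Emit:
apply_moves([
  {"tx": 0, "ty": 0, "tz": 0.02, "spin": 0},
  {"tx": 0, "ty": 0, "tz": 0.055, "spin": 0},
  {"tx": 0, "ty": 0.015, "tz": 0.09, "spin": 8},
  {"tx": -0.004, "ty": 0.04, "tz": 0.11, "spin": 16},
  {"tx": -0.008, "ty": 0.065, "tz": 0.12, "spin": 24},
  {"tx": -0.012, "ty": 0.09, "tz": 0.12, "spin": 32},
  {"tx": -0.016, "ty": 0.115, "tz": 0.12, "spin": 40},
  {"tx": -0.02, "ty": 0.14, "tz": 0.12, "spin": 48},
])

```text
t: 11.45
ee_pos: [557.1, -46.7, 109.2]
orientation: [2.902, 1.203, 0.001]
ft_force: [0.6, 0.1, -0.5]
width: 16.4
grasp_force: 29.9
```

Emit:
apply_moves([
  {"tx": 0, "ty": 0.015, "tz": 0, "spin": 8},
  {"tx": 0, "ty": 0.02, "tz": 0, "spin": 16},
  {"tx": 0, "ty": 0.02, "tz": 0, "spin": 24},
  {"tx": 0, "ty": 0.02, "tz": 0, "spin": 32},
  {"tx": 0, "ty": 0.02, "tz": 0, "spin": 40},
  {"tx": 0, "ty": 0.02, "tz": 0, "spin": 49},
  {"tx": 0, "ty": 0.02, "tz": 0, "spin": 49},
  {"tx": 0, "ty": 0.02, "tz": 0, "spin": 49},
])

```text
t: 12.25
ee_pos: [557.3, -27.6, 108.9]
orientation: [-2.152, -2.288, -0.0]
ft_force: [-0.6, 0.8, -1.4]
width: 16.7
grasp_force: 29.9
```

```bash
python3 scan.py n2 v_block step_shaft nest_large nest_medium nest_small
cat >> nests.py <<'E'
E
sed -i 's/("wrist","n1")/("wrist",__import__("sys").argv[1])/; s/open("n1.pkl"/open(__import__("sys").argv[1]+".pkl"/; s/hypot(\*(c\[i\]-uv))<r/hypot(*(c[i]-uv))<(r if im is not g["wrist"] else 25)/' nests.py; python3 nests.py n2 | grep -E "wrist"
```

```text
12.25 [557.3 -27.6 108.9] [-0.1  0.4  1.8  0.   0.9 -0.1] 16.669488257908256
yang 3.5124750085172702 tilt [ 0.  0. -1.]
cam [552.   41.8 293.8] [ 0.  -0.3 -1. ]
v_block [(array([291.3,  54.7]), 0.56, array([580.4,  89.6]))] [(array([240.,   0., 346., 106.]), 0.95)]
step_shaft [(array([256.8, 228.3]), 0.7, array([561.9, -73.3]))] [(array([238., 169., 270., 278.]), 0.95), (array([240., 122., 340., 220.]), 0.61)]
nest_large [(array([175.3, 172.1]), 0.71, array([482.7, -17.1]))] [(array([116., 125., 220., 223.]), 0.94), (array([238., 172., 270., 280.]), 0.49)]
nest_medium [(array([287.2, 170.2]), 0.6, array([585.8,  -8.8]))] [(array([238., 124., 337., 219.]), 0.8), (array([240., 172., 272., 283.]), 0.65)]
nest_small [(array([162.3,  54.3]), 0.89, array([472.2,  83.1]))] [(array([101.,   0., 218., 108.]), 0.83)]
nest_small wrist [160.4  50. ] [ 139   27   44   47 1658] [475.9  83.5]
nest_large wrist [168.8 172.6] [ 132  137   75   72 4221] [481.6 -14.1]
nest_medium wrist [288.  173.1] [ 258  144   60   59 2591] [584.5  -8. ]
```

View pics/n2.png

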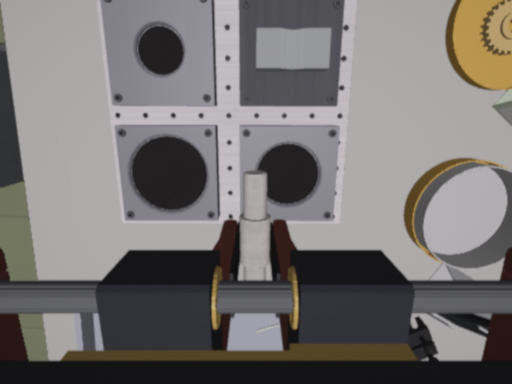

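The wrist view shows the shaft held straight along (255,170–280), the V-block top at about (256–330, 28–69) and the recesses at (161,50), (169,173) and (288,173).

```bash
python3 - <<'E'
from h import *
import pickle
D=pickle.load(open("n2.pkl","rb"));C=D["C"];im=cv2.imread("pics/n2.png",0)
_,m=cv2.threshold(im[10:95,244:338],115,255,0); m=cv2.morphologyEx(m,cv2.MORPH_OPEN,np.ones((5,5)))
n,l,s,c=cv2.connectedComponentsWithStats(m); 
for i in range(1,n):
    if s[i,4]>300: print(s[i],c[i]+[244,10],atz(C,c[i]+[244,10],42))
g=im[32:66,262:325].mean(0); print(g.astype(int))
K,R,t=C
# shaft mask in hand: extents at z of axis
ee=ctrl.get_obs()["ee_pos"]; q=D["step_shaft"][1][0]["pixels"]; p=np.argwhere(q)
for r in (p[:,0].min(),): print("front end y",atz(C,(255,r),ee[2]+22)[:2],ee)
E
```

```text
[  12   18   75   41 2970] [292.63501684  47.67710438] [578.27031589  90.07606625  42.        ]
[151 151 151 151 151 151 151 151 151 151 151 151 151 151 151 151 151 151
 152 153 153 151 151 151 153 153 154 152 151 151 151 152 153 153 151 151
 151 152 153 154 153 152 151 151 151 151 151 151 151 151 151 151 151 151
 151 151 151 151 151 151 151 151 151]
front end y [554.44930167  10.57224096] [557.3367976  -27.60889756 108.86848809]
```

Emit:
apply_moves([
  {"tx": 0.005, "ty": 0.03, "tz": 0, "spin": 0},
  {"tx": 0.012, "ty": 0.07, "tz": 0, "spin": 0},
  {"tx": 0.0195, "ty": 0.105, "tz": 0, "spin": 0},
  {"tx": 0.0215, "ty": 0.117, "tz": -0.01, "spin": 0},
  {"tx": 0.0215, "ty": 0.117, "tz": -0.035, "spin": 0},
  {"tx": 0.0215, "ty": 0.117, "tz": -0.055, "spin": 0},
  {"tx": 0.0215, "ty": 0.117, "tz": -0.068, "spin": 0},
  {"tx": 0.0215, "ty": 0.117, "tz": -0.074, "spin": 0},
])

```text
t: 13.6
ee_pos: [577.8, 88.8, 33.3]
orientation: [-2.148, -2.291, 0.003]
ft_force: [0.1, 0.7, -1.0]
width: 17.0
grasp_force: 29.9
```

Emit:
apply_moves([
  {"tx": 0, "ty": 0, "tz": -0.002, "spin": 0},
  {"tx": 0, "ty": 0, "tz": -0.004, "spin": 0},
  {"tx": 0, "ty": 0, "tz": -0.006, "spin": 0},
  {"tx": 0, "ty": 0, "tz": -0.008, "spin": 0},
  {"tx": 0, "ty": 0, "tz": -0.009, "spin": 0},
  {"tx": 0, "ty": 0, "tz": -0.01, "spin": 0},
  {"tx": 0, "ty": 0, "tz": -0.01, "spin": 0},
  {"tx": 0, "ty": 0, "tz": -0.01, "spin": 0},
])

```text
t: 14.4
ee_pos: [578.9, 89.4, 24.9]
orientation: [2.148, 2.292, 0.0]
ft_force: [0.6, 0.7, 0.2]
width: 16.5
grasp_force: 29.9
```

Emit:
apply_moves([
  {"tx": 0, "ty": 0, "tz": 0, "spin": 0},
  {"tx": 0, "ty": 0, "tz": 0, "spin": 0},
  {"tx": 0, "ty": 0, "tz": 0, "spin": 0},
  {"tx": 0, "ty": 0, "tz": 0.01, "spin": 0},
  {"tx": 0, "ty": 0, "tz": 0.03, "spin": 0},
  {"tx": 0, "ty": -0.01, "tz": 0.06, "spin": 0},
  {"tx": -0.01, "ty": -0.04, "tz": 0.085, "spin": 0},
  {"tx": -0.02, "ty": -0.08, "tz": 0.085, "spin": 0},
], gripper=0.05)

```text
t: 15.2
ee_pos: [561.6, 9.7, 114.1]
orientation: [2.142, 2.291, 0.008]
ft_force: [0.4, -0.9, 0.3]
width: 41.7
grasp_force: 0.0
```

Emit:
apply_moves([
  {"tx": 0, "ty": -0.03, "tz": 0, "spin": 0},
  {"tx": 0, "ty": -0.03, "tz": 0, "spin": 0},
  {"tx": 0, "ty": -0.03, "tz": 0, "spin": 0},
  {"tx": 0, "ty": -0.03, "tz": 0, "spin": 0},
  {"tx": 0, "ty": -0.03, "tz": 0, "spin": 0},
  {"tx": 0, "ty": -0.03, "tz": 0, "spin": 0},
  {"tx": 0, "ty": -0.03, "tz": 0, "spin": 0},
  {"tx": 0, "ty": -0.03, "tz": 0, "spin": 0},
], gripper=-0.65)

```text
t: 16.0
ee_pos: [558.9, -20.2, 109.8]
orientation: [-2.147, -2.293, 0.0]
ft_force: [-0.6, -0.4, -0.0]
width: 72.5
grasp_force: 0.0
```

```bash
python3 scan.py n3 v_block step_shaft; python3 - <<'E'
import sys;sys.argv=['x']
from parts import meas
meas("n3","step_shaft",46)
E
```

```text
16.0 [558.9 -20.2 109.8] [-0.1  0.4  1.8 -0.   0.9 -0.1] 72.53568239075129
yang 3.76056791442572 tilt [-0.  0. -1.]
cam [553.3  49.1 294.7] [ 0.  -0.3 -1. ]
v_block [(array([286.2,  65.3]), 0.89, array([578. ,  88.5]))] [(array([235.,   6., 342., 116.]), 0.63), (array([280.,   2., 306., 114.]), 0.43)]
step_shaft [(array([290.8,  58.9]), 0.81, array([582.8,  96.1]))] []
```

View pics/n3.png

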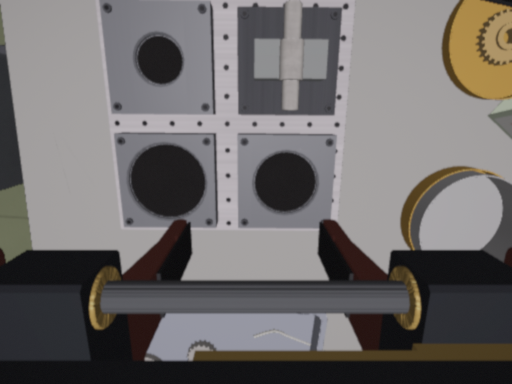

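The shaft lies in the groove, centred at (291,55). Next is the flange.

Emit:
apply_moves([
  {"tx": -0.014, "ty": -0.03, "tz": 0, "spin": 0},
  {"tx": -0.033, "ty": -0.07, "tz": 0, "spin": 0},
  {"tx": -0.053, "ty": -0.11, "tz": 0, "spin": 0},
  {"tx": -0.073, "ty": -0.15, "tz": 0, "spin": 0},
  {"tx": -0.093, "ty": -0.19, "tz": 0, "spin": 0},
  {"tx": -0.11, "ty": -0.225, "tz": 0, "spin": 0},
  {"tx": -0.114, "ty": -0.234, "tz": 0, "spin": 0},
  {"tx": -0.114, "ty": -0.234, "tz": 0, "spin": 0},
])

```text
t: 17.05
ee_pos: [444.4, -255.7, 110.0]
orientation: [2.151, 2.289, 0.0]
ft_force: [-0.6, 0.5, 0.2]
width: 72.3
grasp_force: 0.0
```

```bash
python3 scan.py t4 flange bush gear ring_gauge; python3 parts.py t4; python3 - <<'E'
from h import *
import pickle
A=pickle.load(open("t1.pkl","rb"));B=pickle.load(open("t4.pkl","rb"))
for n,i in [("flange",0),("bush",1),("ring_gauge",0)]:
  for j in range(2):
    try:
        f=lambda D,i:[(D["C"],np.argwhere(D[n][1][i]["pixels"]).mean(0)[::-1])]
        print(n,j,tri(f(A,i)+f(B,j)))
    except Exception as e: print(e)
E
```

```text
17.05 [ 444.4 -255.7  110. ] [-0.5  0.4  1.9  0.   0.8 -0.6] 72.31328855786299
yang 3.557114801689882 tilt [ 0. -0. -1.]
cam [ 439.4 -185.3  294.8] [ 0.  -0.3 -1. ]
flange [(array([256.3, 179.5]), 0.83, array([ 445.7, -249.7]))] [(array([228., 156., 282., 210.]), 0.84)]
bush [(array([263.1, 113.2]), 0.75, array([ 447.9, -186.5]))] [(array([248., 101., 277., 130.]), 0.85)]
gear [(array([329.9, 150.4]), 0.56, array([ 514.2, -216.8]))] []
ring_gauge [(array([385.5, 192. ]), 0.56, array([ 574.5, -254.2]))] [(array([365., 172., 417., 219.]), 0.68)]
t4 flange 0.84 hullc 444.6412632944498 -253.90043403468357 rect [ 444.3 -253.9] [55.4 55.7] 3.6770849227905273 pca 117.22105494195242
t4 ring_gauge 0.68 hullc 575.07378291052 -254.34332582632484 rect [ 575.  -253.8] [43.9 49.2] 54.17184829711914 pca 153.0080731308873
t4 bush 0.85 hullc 446.8520991182383 -188.00026224155425 rect [ 446.9 -188.2] [23.7 23. ] 3.691667079925537 pca 175.42228449838535
flange 0 (array([ 444.64050972, -252.59890225,    8.7210569 ]), np.float64(0.15294512657378076))
list index out of range
bush 0 (array([ 446.94888569, -187.6181362 ,    8.35576952]), np.float64(0.0034576698381106378))
list index out of range
ring_gauge 0 (array([ 575.04093006, -253.81549439,   11.22255579]), np.float64(0.0747546045106199))
list index out of range
```

Emit:
apply_moves([
  {"tx": 0, "ty": 0.001, "tz": -0.03, "spin": 0},
  {"tx": 0, "ty": 0.001, "tz": -0.07, "spin": 0},
  {"tx": 0, "ty": 0.001, "tz": -0.1, "spin": 0},
  {"tx": 0, "ty": 0.001, "tz": -0.112, "spin": 0},
  {"tx": 0, "ty": 0.001, "tz": -0.119, "spin": 0},
  {"tx": 0, "ty": 0.001, "tz": -0.124, "spin": 0},
  {"tx": 0, "ty": 0.001, "tz": -0.124, "spin": 0},
  {"tx": 0, "ty": 0.001, "tz": -0.124, "spin": 0},
])

```text
t: 18.3
ee_pos: [445.6, -254.0, -13.2]
orientation: [2.147, 2.291, 0.001]
ft_force: [0.6, -0.2, 0.5]
width: 72.3
grasp_force: 0.0
```

Emit:
apply_moves([
  {"tx": 0, "ty": 0, "tz": 0, "spin": 0},
  {"tx": 0, "ty": 0, "tz": 0, "spin": 0},
  {"tx": 0, "ty": 0, "tz": 0, "spin": 0},
  {"tx": 0, "ty": 0, "tz": 0, "spin": 0},
  {"tx": 0, "ty": 0, "tz": 0, "spin": 0},
  {"tx": 0, "ty": 0, "tz": 0, "spin": 0},
  {"tx": 0, "ty": 0, "tz": 0, "spin": 0},
  {"tx": 0, "ty": 0, "tz": 0, "spin": 0},
], gripper=1)

```text
t: 19.1
ee_pos: [445.2, -253.8, -13.6]
orientation: [2.148, 2.292, 0.0]
ft_force: [-1.9, 0.2, 6.8]
width: 55.1
grasp_force: 30.0
```

The flange is gripped at 55.1 mm and 30 N. Lifting it across to the large nest.

Emit:
apply_moves([
  {"tx": 0, "ty": 0, "tz": 0.02, "spin": 0},
  {"tx": 0, "ty": 0, "tz": 0.055, "spin": 0},
  {"tx": 0.002, "ty": 0.02, "tz": 0.085, "spin": 0},
  {"tx": 0.008, "ty": 0.06, "tz": 0.09, "spin": 0},
  {"tx": 0.016, "ty": 0.105, "tz": 0.09, "spin": 0},
  {"tx": 0.024, "ty": 0.15, "tz": 0.09, "spin": 0},
  {"tx": 0.031, "ty": 0.195, "tz": 0.09, "spin": 0},
  {"tx": 0.0365, "ty": 0.23, "tz": 0.085, "spin": 0},
])

```text
t: 19.9
ee_pos: [481.6, -21.4, 71.3]
orientation: [2.147, 2.293, 0.001]
ft_force: [0.3, -1.3, -1.0]
width: 55.6
grasp_force: 30.0
```

Emit:
apply_moves([
  {"tx": 0, "ty": 0.009, "tz": -0.01, "spin": 0},
  {"tx": 0, "ty": 0.0095, "tz": -0.025, "spin": 0},
  {"tx": 0, "ty": 0.0095, "tz": -0.038, "spin": 0},
  {"tx": 0, "ty": 0.0095, "tz": -0.046, "spin": 0},
  {"tx": 0, "ty": 0.0095, "tz": -0.05, "spin": 0},
  {"tx": 0, "ty": 0.0095, "tz": -0.05, "spin": 0},
  {"tx": 0, "ty": 0.0095, "tz": -0.05, "spin": 0},
  {"tx": 0, "ty": 0.0095, "tz": -0.05, "spin": 0},
])

```text
t: 20.7
ee_pos: [481.8, -14.4, 21.3]
orientation: [2.148, 2.292, 0.001]
ft_force: [0.1, -0.4, -0.7]
width: 55.6
grasp_force: 30.0
```

```bash
python3 - <<'E'
from h import *
np.set_printoptions(precision=1,suppress=True)
o=ctrl.get_obs();print(o["ee_pos"],o["ft_force"],o["width"])
a=save("wrist","f1.png");b=save("side","f1s.png")
K,R,t=cam("side");p=K@(R@np.array([481,-14,34.])+t);u,v=(p[:2]/p[2]).astype(int);print(u,v)
c=cv2.resize(b[v-40:v+40,u-50:u+50],(480,384),interpolation=cv2.INTER_CUBIC)
cv2.imwrite("pics/f1c.png",cv2.resize(np.hstack([a[:, :, ::-1],c[:,:,::-1]]),(800,310)))
E
```

```text
[481.8 -14.4  21.3] [ 0.1 -0.4 -0.7] 55.63072989782791
217 182
```

View pics/f1c.png

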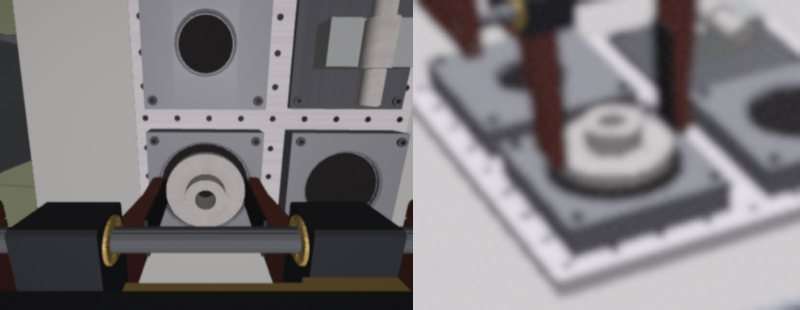

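The flange is held level over the large recess, around (205,190) in the left half. Lowering and releasing.

Emit:
apply_moves([
  {"tx": 0, "ty": 0, "tz": -0.001, "spin": 0},
  {"tx": 0, "ty": 0, "tz": -0.002, "spin": 0},
  {"tx": 0, "ty": 0, "tz": -0.003, "spin": 0},
  {"tx": 0, "ty": 0, "tz": -0.004, "spin": 0},
  {"tx": 0, "ty": 0, "tz": -0.005, "spin": 0},
  {"tx": 0, "ty": 0, "tz": -0.005, "spin": 0},
  {"tx": 0, "ty": 0, "tz": -0.005, "spin": 0},
  {"tx": 0, "ty": 0, "tz": -0.005, "spin": 0},
])

```text
t: 21.6
ee_pos: [481.3, -14.1, 15.9]
orientation: [-2.148, -2.292, 0.0]
ft_force: [0.3, -0.2, -1.1]
width: 55.2
grasp_force: 30.0
```

Emit:
apply_moves([
  {"tx": 0, "ty": 0, "tz": 0, "spin": 0},
  {"tx": 0, "ty": 0, "tz": 0, "spin": 0},
  {"tx": 0, "ty": 0, "tz": 0, "spin": 0},
  {"tx": 0, "ty": 0, "tz": 0, "spin": 0},
  {"tx": 0, "ty": 0, "tz": 0.02, "spin": 0},
  {"tx": 0, "ty": 0, "tz": 0.055, "spin": 0},
  {"tx": 0, "ty": -0.01, "tz": 0.085, "spin": 0},
  {"tx": 0, "ty": -0.02, "tz": 0.094, "spin": 0},
], gripper=-0.65)

```text
t: 22.4
ee_pos: [483.1, -34.4, 112.5]
orientation: [2.145, 2.29, 0.004]
ft_force: [0.5, -0.5, -0.2]
width: 72.4
grasp_force: 0.0
```

```bash
python3 - <<'E'
from h import *
save("wrist","f2.png")
a=cv2.imread("pics/f2.png")[60:240,80:300];cv2.imwrite("pics/f2c.png",cv2.resize(a,None,fx=2.5,fy=2.5)); print(ctrl.get_obs()["ee_pos"])
E
```

```text
[483.23624572 -35.59027304 112.5315202 ]
```

View pics/f2c.png

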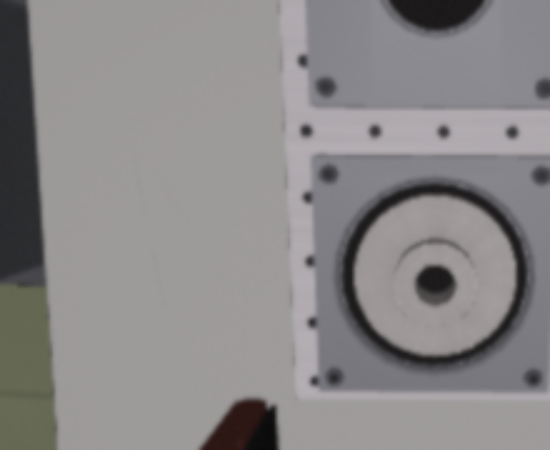

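The flange sits flat and centred in the large recess. Next is the ring.

Emit:
apply_moves([
  {"tx": 0.012, "ty": -0.03, "tz": 0, "spin": 0},
  {"tx": 0.029, "ty": -0.07, "tz": 0, "spin": 0},
  {"tx": 0.046, "ty": -0.11, "tz": 0, "spin": 0},
  {"tx": 0.063, "ty": -0.15, "tz": 0, "spin": 0},
  {"tx": 0.08, "ty": -0.19, "tz": 0, "spin": 0},
  {"tx": 0.0935, "ty": -0.22, "tz": -0.01, "spin": 0},
  {"tx": 0.0935, "ty": -0.22, "tz": -0.04, "spin": 0},
  {"tx": 0.0935, "ty": -0.22, "tz": -0.07, "spin": 0},
], gripper=-0.37)

```text
t: 23.25
ee_pos: [574.7, -255.4, 37.7]
orientation: [2.151, 2.29, 0.0]
ft_force: [0.8, 0.7, -0.4]
width: 60.0
grasp_force: 0.0
```

Emit:
apply_moves([
  {"tx": 0, "ty": 0, "tz": -0.02, "spin": 0},
  {"tx": 0, "ty": 0, "tz": -0.035, "spin": 0},
  {"tx": 0, "ty": 0, "tz": -0.045, "spin": 0},
  {"tx": 0, "ty": 0, "tz": -0.051, "spin": 0},
  {"tx": 0, "ty": 0, "tz": -0.051, "spin": 0},
  {"tx": 0, "ty": 0, "tz": -0.051, "spin": 0},
  {"tx": 0, "ty": 0, "tz": -0.051, "spin": 0},
  {"tx": 0, "ty": 0, "tz": -0.051, "spin": 0},
])

```text
t: 24.05
ee_pos: [575.5, -254.3, -10.2]
orientation: [2.147, 2.291, 0.001]
ft_force: [0.6, 0.5, 0.1]
width: 60.1
grasp_force: 0.0
```

Emit:
apply_moves([
  {"tx": 0, "ty": 0, "tz": 0, "spin": 0},
  {"tx": 0, "ty": 0, "tz": 0, "spin": 0},
  {"tx": 0, "ty": 0, "tz": 0, "spin": 0},
  {"tx": 0, "ty": 0, "tz": 0, "spin": 0},
  {"tx": 0, "ty": 0, "tz": 0, "spin": 0},
  {"tx": 0, "ty": 0, "tz": 0, "spin": 0},
  {"tx": 0, "ty": 0, "tz": 0, "spin": 0},
  {"tx": 0, "ty": 0, "tz": 0, "spin": 0},
], gripper=1)

```text
t: 24.85
ee_pos: [575.1, -254.2, -10.9]
orientation: [2.148, 2.292, 0.0]
ft_force: [-0.9, 0.6, 3.3]
width: 41.7
grasp_force: 30.0
```

Ring gripped. Carrying it to the medium nest.

Emit:
apply_moves([
  {"tx": 0, "ty": 0, "tz": 0.02, "spin": 0},
  {"tx": 0, "ty": 0, "tz": 0.055, "spin": 0},
  {"tx": 0.001, "ty": 0.02, "tz": 0.085, "spin": 0},
  {"tx": 0.003, "ty": 0.06, "tz": 0.09, "spin": 0},
  {"tx": 0.005, "ty": 0.105, "tz": 0.09, "spin": 0},
  {"tx": 0.007, "ty": 0.15, "tz": 0.09, "spin": 0},
  {"tx": 0.009, "ty": 0.195, "tz": 0.09, "spin": 0},
  {"tx": 0.0095, "ty": 0.235, "tz": 0.085, "spin": 0},
])

```text
t: 25.65
ee_pos: [584.2, -17.2, 73.9]
orientation: [2.148, 2.293, 0.0]
ft_force: [-0.1, 0.8, -1.2]
width: 41.7
grasp_force: 30.0
```

Emit:
apply_moves([
  {"tx": 0, "ty": 0.01, "tz": -0.01, "spin": 0},
  {"tx": 0, "ty": 0.011, "tz": -0.025, "spin": 0},
  {"tx": 0, "ty": 0.011, "tz": -0.038, "spin": 0},
  {"tx": 0, "ty": 0.011, "tz": -0.047, "spin": 0},
  {"tx": 0, "ty": 0.011, "tz": -0.052, "spin": 0},
  {"tx": 0, "ty": 0.011, "tz": -0.0555, "spin": 0},
  {"tx": 0, "ty": 0.011, "tz": -0.0555, "spin": 0},
  {"tx": 0, "ty": 0.011, "tz": -0.0555, "spin": 0},
])

```text
t: 26.45
ee_pos: [584.7, -8.5, 18.7]
orientation: [2.148, 2.292, 0.001]
ft_force: [0.0, -0.2, -1.3]
width: 41.9
grasp_force: 30.0
```

Emit:
apply_moves([
  {"tx": 0, "ty": 0, "tz": 0, "spin": 0},
  {"tx": 0, "ty": 0, "tz": 0, "spin": 0},
  {"tx": 0, "ty": 0, "tz": 0, "spin": 0},
  {"tx": 0, "ty": 0, "tz": 0, "spin": 0},
  {"tx": 0, "ty": 0, "tz": 0.02, "spin": 0},
  {"tx": 0, "ty": 0, "tz": 0.055, "spin": 0},
  {"tx": -0.01, "ty": -0.01, "tz": 0.085, "spin": 0},
  {"tx": -0.03, "ty": -0.03, "tz": 0.092, "spin": 0},
], gripper=-0.37)

```text
t: 27.25
ee_pos: [557.6, -37.8, 113.9]
orientation: [2.142, 2.29, 0.007]
ft_force: [-0.1, -0.4, -0.0]
width: 60.3
grasp_force: 0.0
```

```bash
python3 - <<'E'
from h import *
save("wrist","r2.png"); print(ctrl.get_obs()["ee_pos"])
E
```

```text
[552.80480956 -40.27287008 113.03234746]
```

View pics/r2.png

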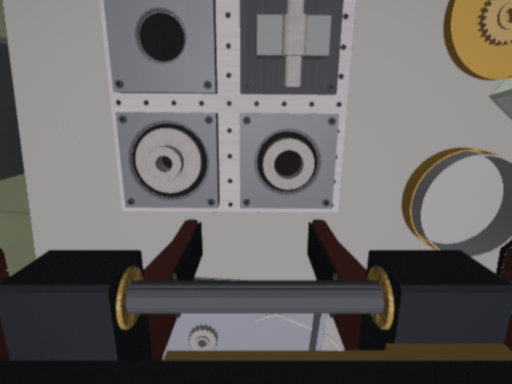

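The ring sits flat in the medium recess at (289,163), and the flange and shaft haven't moved. Next is the bush.

Emit:
apply_moves([
  {"tx": -0.02, "ty": -0.028, "tz": 0, "spin": 0},
  {"tx": -0.045, "ty": -0.063, "tz": 0, "spin": 0},
  {"tx": -0.07, "ty": -0.098, "tz": 0, "spin": 0},
  {"tx": -0.095, "ty": -0.132, "tz": 0, "spin": 0},
  {"tx": -0.1075, "ty": -0.1495, "tz": 0, "spin": 0},
  {"tx": -0.1075, "ty": -0.1495, "tz": -0.02, "spin": 0},
  {"tx": -0.1075, "ty": -0.1495, "tz": -0.05, "spin": 0},
  {"tx": -0.1075, "ty": -0.1495, "tz": -0.08, "spin": 0},
], gripper=0.05)

```text
t: 28.1
ee_pos: [447.3, -188.2, 30.0]
orientation: [2.148, 2.29, 0.001]
ft_force: [-0.2, -0.6, -0.5]
width: 41.7
grasp_force: 0.0
```

Emit:
apply_moves([
  {"tx": 0, "ty": 0, "tz": -0.016, "spin": 0},
  {"tx": 0, "ty": 0, "tz": -0.03, "spin": 0},
  {"tx": 0, "ty": 0, "tz": -0.039, "spin": 0},
  {"tx": 0, "ty": 0, "tz": -0.0445, "spin": 0},
  {"tx": 0, "ty": 0, "tz": -0.0445, "spin": 0},
  {"tx": 0, "ty": 0, "tz": -0.0445, "spin": 0},
  {"tx": 0, "ty": 0, "tz": -0.0445, "spin": 0},
  {"tx": 0, "ty": 0, "tz": -0.0445, "spin": 0},
])

```text
t: 28.9
ee_pos: [447.3, -187.8, -13.6]
orientation: [2.147, 2.292, 0.001]
ft_force: [-0.7, 0.1, 0.1]
width: 41.9
grasp_force: 0.0
```

Emit:
apply_moves([
  {"tx": 0, "ty": 0, "tz": 0, "spin": 0},
  {"tx": 0, "ty": 0, "tz": 0, "spin": 0},
  {"tx": 0, "ty": 0, "tz": 0, "spin": 0},
  {"tx": 0, "ty": 0, "tz": 0, "spin": 0},
  {"tx": 0, "ty": 0, "tz": 0, "spin": 0},
  {"tx": 0, "ty": 0, "tz": 0, "spin": 0},
  {"tx": 0, "ty": 0, "tz": 0, "spin": 0},
  {"tx": 0, "ty": 0, "tz": 0, "spin": 0},
], gripper=1)

```text
t: 29.7
ee_pos: [447.0, -187.7, -14.0]
orientation: [2.148, 2.292, 0.0]
ft_force: [-0.5, 0.0, 5.7]
width: 23.9
grasp_force: 30.0
```

Emit:
apply_moves([
  {"tx": 0, "ty": 0, "tz": 0.02, "spin": 0},
  {"tx": 0, "ty": 0, "tz": 0.055, "spin": 0},
  {"tx": 0.001, "ty": 0.02, "tz": 0.09, "spin": 0},
  {"tx": 0.005, "ty": 0.06, "tz": 0.1, "spin": 0},
  {"tx": 0.01, "ty": 0.105, "tz": 0.1, "spin": 0},
  {"tx": 0.015, "ty": 0.15, "tz": 0.1, "spin": 0},
  {"tx": 0.02, "ty": 0.195, "tz": 0.1, "spin": 0},
  {"tx": 0.025, "ty": 0.24, "tz": 0.1, "spin": 0},
])

```text
t: 30.5
ee_pos: [471.6, 54.1, 85.8]
orientation: [-2.148, -2.292, 0.0]
ft_force: [0.7, -0.8, 0.2]
width: 24.0
grasp_force: 30.0
```

Emit:
apply_moves([
  {"tx": 0.003, "ty": 0.025, "tz": 0, "spin": 0},
  {"tx": 0.0035, "ty": 0.032, "tz": -0.01, "spin": 0},
  {"tx": 0.0035, "ty": 0.032, "tz": -0.03, "spin": 0},
  {"tx": 0.0035, "ty": 0.032, "tz": -0.048, "spin": 0},
  {"tx": 0.0035, "ty": 0.032, "tz": -0.06, "spin": 0},
  {"tx": 0.0035, "ty": 0.032, "tz": -0.066, "spin": 0},
  {"tx": 0.0035, "ty": 0.032, "tz": -0.0695, "spin": 0},
  {"tx": 0.0035, "ty": 0.032, "tz": -0.0695, "spin": 0},
])

```text
t: 31.3
ee_pos: [475.3, 84.1, 16.2]
orientation: [-2.149, -2.292, 0.0]
ft_force: [0.2, 0.7, 0.1]
width: 23.9
grasp_force: 30.0
```

Emit:
apply_moves([
  {"tx": 0, "ty": 0, "tz": 0, "spin": 0},
  {"tx": 0, "ty": 0, "tz": 0, "spin": 0},
  {"tx": 0, "ty": 0, "tz": 0, "spin": 0},
  {"tx": 0, "ty": 0, "tz": 0, "spin": 0},
  {"tx": 0, "ty": 0, "tz": 0, "spin": 0},
  {"tx": 0, "ty": 0, "tz": 0, "spin": 0},
  {"tx": 0, "ty": 0, "tz": 0, "spin": 0},
  {"tx": 0, "ty": 0, "tz": 0, "spin": 0},
])

```text
t: 32.1
ee_pos: [475.4, 84.4, 16.4]
orientation: [-2.148, -2.292, 0.0]
ft_force: [0.9, -1.1, 0.3]
width: 24.1
grasp_force: 30.0
```

Releasing, then backing off for a final look.

Emit:
apply_moves([
  {"tx": 0, "ty": 0, "tz": 0, "spin": 0},
  {"tx": 0, "ty": 0, "tz": 0, "spin": 0},
  {"tx": 0, "ty": 0, "tz": 0, "spin": 0},
  {"tx": 0, "ty": 0, "tz": 0, "spin": 0},
  {"tx": 0, "ty": 0, "tz": 0.02, "spin": 0},
  {"tx": 0, "ty": 0, "tz": 0.055, "spin": 0},
  {"tx": 0.005, "ty": -0.02, "tz": 0.09, "spin": 0},
  {"tx": 0.02, "ty": -0.06, "tz": 0.11, "spin": 0},
], gripper=0.05)

```text
t: 32.9
ee_pos: [495.6, 25.3, 128.7]
orientation: [2.143, 2.295, 0.002]
ft_force: [1.5, -0.7, -0.7]
width: 42.0
grasp_force: 0.0
```

Emit:
apply_moves([
  {"tx": 0.01, "ty": -0.03, "tz": 0, "spin": 0},
  {"tx": 0.02, "ty": -0.06, "tz": 0, "spin": 0},
  {"tx": 0.02, "ty": -0.07, "tz": 0, "spin": 0},
  {"tx": 0.02, "ty": -0.07, "tz": 0, "spin": 0},
  {"tx": 0.02, "ty": -0.07, "tz": 0, "spin": 0},
  {"tx": 0.02, "ty": -0.07, "tz": 0, "spin": 0},
  {"tx": 0.02, "ty": -0.07, "tz": 0, "spin": 0},
  {"tx": 0.02, "ty": -0.07, "tz": 0, "spin": 0},
])

```text
t: 33.7
ee_pos: [515.2, -44.8, 126.3]
orientation: [-2.147, -2.294, 0.0]
ft_force: [0.1, 1.2, -0.4]
width: 42.0
grasp_force: 0.0
```

```bash
python3 - <<'E'
from h import *
a=save("wrist","e.png");b=save("side","es.png"); print(ctrl.get_obs()["ee_pos"])
c=cv2.resize(b[140:280,120:350],(690,420))[:384]
cv2.imwrite("pics/ec.png",cv2.resize(np.hstack([a,c])[:,:,::-1],(800,256)))
E
```

```text
[515.30959686 -45.11584865 126.37034147]
```

View pics/ec.png

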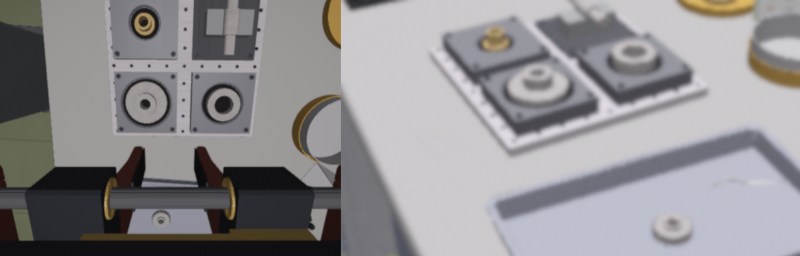

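Both views show all four parts seated: bush (145,22), flange (148,102), ring (223,103) and the shaft in the V at (232,25). The gear is still in the tray. Handing in.

```bash
python3 -c "
from workcell import ctrl
print(ctrl.close_job())"
```

```text
the job is handed in; nothing more can be done
None
```

The pallet is loaded and the job handed in at about 34 s: the shaft lies in the V-block, the flange, ring and bush sit flat in their recesses, and the gear is still in the tray. The first grasp of the shaft closed empty, so I repeated it about 16 mm lower.

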